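# Load the bottle crate and bring it up to the instrument's deck on the screw lift

## Task

Stand the amber bottle from the bench upright in the empty cell of the grey crate and let go. Then wind the lift up by its crank, keeping hold of the loose black sleeve whenever the crank turns, until the platform is level with the instrument's steel deck. Finally slide the crate (do not lift it) across onto the deck until it rests against the stop at the far end, with all three bottles standing in their cells; leave the other things on the bench where they are.

Things in the scene. Friction and masses are not known exactly. Their poses are not given: they have to be found in the camera images.
- loose_bottle_centre (a point): centre of the amber glass bottle that stands alone on the bench; 31 mm across up to about 45 mm high, then a shoulder and a black cap of 20 mm; 70 mm tall, so this point is 35 mm above its underside; 50 g; z axis up when upright
- bottle_mid_cell_centre (a point): centre (35 mm above the underside) of the like bottle that stands in the crate's middle cell
- bottle_end_cell_centre (a point): centre (35 mm above the underside) of the like bottle that stands in the crate's end cell nearest the lift's crank
- crate_base (a point): loose open grey crate, 90 mm (x) by 142 mm (y), 36 mm high, 0.3 kg: near side (x = -19) three bottle cells at y = -46, 0, +46 mm, each 44 (x) by 42 (y) mm inside; behind them a carton of slides in a long compartment. Walls 4 mm, tops 36 mm above this point, 26 above the cell floors. Point: middle of its underside (two round-ended runners along x). Slides along +x to the deck; near wall at x = -45
- free_cell (a point): middle of the floor of the crate's empty cell (x = -19, y = +46 mm in the crate, the end away from the crank), 10 mm above the crate's underside; same axes as the crate
- platform_top (a point): middle of the flat top of the lift's platform, 112 mm along x; x axis level, towards the deck, which begins 2 mm beyond the platform's far edge (58 mm from this point); y axis level, away from the crank; guides 10 mm high stand 74 mm to either side; open at the near and far ends. The lift's base is fixed to the bench
- deck_top (a point): middle of the white instrument's flat steel deck, fixed, in line with the platform, same axes. It begins 50 mm before this point with a 6 mm bevel and ends 50 mm behind it at a stop 24 mm high: a crate that is home has its middle 5 mm beyond this point. Side guides 10 mm high, 74 mm to either side; a 63 mm hood behind the stop. The deck is 38 to 62 mm higher than the platform at the start
- crank_axis (a point): point on the upright axis of the crank, at the height of the sleeve's middle; z axis up; the crank stands on top of the lift's column, 128 mm from the platform's middle on its -y side; the hub and crank arm lie 30 mm and more below this point
- sleeve_mid (a point): middle of the black grip sleeve on the crank: upright, 24 mm across, 72 mm long (36 mm up and down from this point), 52 mm from the crank's axis, with a small steel end disc 1.5 to 5 mm above its top. It spins freely on its spindle, so a gripper that holds it need not turn while the crank goes round; its own yaw means nothing. Nothing stands within 40 mm of it but the crank arm below it
- crank (a joint): angle the crank has been wound, rad, 0 at the start with the platform at its bottom stop; it grows when the crank is turned clockwise seen from above, and each full turn raises the platform 24 mm. It is stiff (about 0.25 N m), stays where it is left and does not run back; about 20 rad to the top stop
- platform (a joint): rise of the platform above its bottom stop, m (up to 0.080)
- petri: bystander: petri dish, 64 mm across, 15 mm high, on the left, in front of the microscope; origin at the middle of its underside
- squeeze_bottle: bystander: squeeze bottle, 51 mm across, 108 mm high, behind the lift on the right; origin at the middle of its underside
- eyepieces (a point): obstacle: the nearest point of the fixed microscope's eyepieces, which overhang the bench at the left; they are 100 mm wide about this point, the head is behind and above it (lowest part 40 mm below this point) and the whole microscope, 250 mm wide, stands behind it: keep the arm and wrist on the robot's side of it when passing
- dropper: bystander: white dropper bottle, 24 mm across, 66 mm high, at the bench's left front corner; origin at the middle of its underside
Not all that is in view belongs to the job. Leave any blue look-alike of the part that bears loose_bottle_centre alone.

How it is judged (in metres and radians):
On the way, in this order (a step that is already met when the one before it is completed fails the run):
1. the bench bottle stands upright in the crate's empty cell, let go (horizontal distance between loose_bottle_centre and free_cell below 0.012 m and z of loose_bottle_centre in the frame of free_cell below 0.039 m and angle between loose_bottle_centre's own z axis and vertical below 0.12 rad and contact force between the fingers and loose_bottle below 0.1 N), for 0.2 s.
2. the platform, with the crate on it, has been wound level with the deck (within 4 mm) and stands still (z of platform_top in the frame of deck_top between -0.004 and 0.004 m and horizontal distance between crate_base and platform_top below 0.025 m and velocity of joint crank between -0.1 and 0.1 rad/s), for 0.3 s.
At the end, for the whole second after the job is handed in: The crate lies flat on the deck, within about 6 mm of the stop, at rest, with the three bottles upright in their three cells; the platform is still within 5 mm of the deck's level (x of crate_base in the frame of deck_top above -0.001 m and z of crate_base in the frame of deck_top between -0.003 and 0.003 m and angle between crate_base's own z axis and vertical below 0.05 rad and z of platform_top in the frame of deck_top between -0.005 and 0.005 m and y of loose_bottle_centre in the frame of crate_base above 0.034 m and z of each of loose_bottle_centre, bottle_mid_cell_centre, bottle_end_cell_centre in the frame of crate_base below 0.049 m and angle between each of loose_bottle_centre, bottle_mid_cell_centre, bottle_end_cell_centre's own z axis and vertical below 0.12 rad and y of bottle_mid_cell_centre in the frame of crate_base between -0.012 and 0.012 m and y of bottle_end_cell_centre in the frame of crate_base below -0.034 m and linear speed of crate below 0.01 m/s and x of each of loose_bottle_centre, bottle_mid_cell_centre, bottle_end_cell_centre in the frame of crate_base below -0.008 m); the robot touches nothing.
It fails at once if the crank turns (faster than 0.8 rad/s) while the fingers are not on its sleeve ((velocity of joint crank above 0.8 rad/s or velocity of joint crank below -0.8 rad/s) and contact force between the fingers and sleeve below 0.2 N).
It fails at once if the crate is lifted: its underside more than 12 mm above the platform and the deck (z of crate_base in the frame of platform_top above 0.012 m and z of crate_base in the frame of deck_top above 0.012 m).
It fails at once if the crate tips by more than 0.2 rad (angle between crate_base's own z axis and vertical above 0.2 rad).
It fails at once if the petri dish, the dropper bottle or the squeeze bottle is shifted by more than 30 mm (distance of any of dropper, petri, squeeze_bottle from where it was at the start of the episode above 0.03 m).
It also fails if it takes over 72 s, if anything falls off the work surface, if the arm or the gripper's body presses on something with over 40 N, if the wrist force passes 120 N, or if a joint passes its speed limit or range.

## Robot

A 6-joint arm with a two-finger parallel gripper is mounted at the origin on a cart in front of the work surface, level with it; the furniture and walls round the work are solid. World frame = base frame: x ahead of the robot, y to its left, z up, the work surface at z = 0. Lengths are in mm, angles in rad, forces in N, time in s.
With the tool pointing down it reaches from about 275 to 750 mm from the base axis. Payload 10.2 kg.
Tool frame: the origin (TCP) lies midway between the tips of the shut fingers; the grasp point (between the pads) lies 19 mm behind it (ctrl.tcp_to_grasp is the z of the grasp point in the tool frame, in mm); z points along the fingers, y is the direction in which the jaws open and shut (so a half turn about z gives the same grasp; the last joint's range is limited). The gripper opens to 85 mm and grips with 20 to 120 N. Pads are 22 mm wide; open, the fingers measure 114 mm over their backs; the gripper's body (76 mm by 85 mm) begins 54 mm behind the grasp point. The pads swing forward as they close: fully open they stand 13 mm farther back than shut.
Start: joints at [-1.531, 0.313, 1.498, -0, 1.331, -0.223], TCP at [136.374, -506.985, 231.294] pointing down, gripper open.
Joint ranges: [-2.94, 2.94], [-0.97, 2.17], [0.19, 2.56], [-1.23, 4.37], [0.02, 3.11], [-2.88, 2.88]. Speed limits (rad/s): [2.39, 2.39, 3.01, 3.14, 3.14, 3.14].

## Interface

Orientations are given as a unit quaternion [w, x, y, z].
In Python, from rig import sensors, capture, order, ctrl gives the robot as it stands. The module is installed in compiled form; this text tells all that it offers.
- The arm moves only by the tool play_rows, never from a script. Its argument "deltas" is a list of rows, each a list of 7 numbers: the shift along the world's x, y, z in units of 40 mm (1.0 is 40 mm), then the turn, a rotation vector about the world's x, y, z in units of 6 degrees (1.0 is 6 degrees), then the opening, from -1 (shut) to 1 (fully open). A call has 1 to 8 rows; each row shifts and turns the commanded pose from where the row before left it; what a row does not reach is not made up. A row lasts 1/12 s, in which the tool goes at most 41.7 mm and 7.16 degrees, less where a joint would pass 70% of its speed; a pose out of reach is approached as far as the arm can. A call is refused whole if a number of a shift passes 1 or a number of a turn 1, either way. A call with a gripper value outside its range is refused whole. The fingers move at their own pace and stop on an object; "squeeze" is the grip in N (left out, the last holds). Time passes only in rows, so rows that do not move let the fingers close. It gives the time, the measured TCP pose, the force and the opening at its end, in the units of the state.
- sensors.sense(): the state, without advancing time (a new reading comes with each control period).
- capture(name): name is "scene" or "top" or "wrist"; returns a dict with "pixels" (384x512x3 uint8, red, green, blue), "z_map" (384x512 float32, mm along the optical axis (not along the pixel's ray), 0 where there is no reading), "fx", "fy", "cx", "cy" (pixels), "eye" and "rotation" of the camera in the world; the wrist camera has in their place "tool_from_camera" (4x4, takes a point from camera to tool coordinates, whose origin is the TCP and whose axes are the flange's). Camera axes: x right, y down, z forward; pixel columns grow to the right and rows downward; lengths in mm; the calibration is good to about 2 mm. A picture is of the moment at which its call begins: read the wrist's pose just before it.
- order.finish_job(): hands the job in, once; it reports no verdict.
The state is a dict: "time_s": time; "joints": joint angles; "dq": joint speeds; "tau": joint torques, N m; "eef_pos": TCP position; "ee_rot": TCP orientation; "force": force on the tool from outside, world axes, zero at the start; "wrist_torque": the same for the moment, N m; "grip_width": opening from 0.0 (shut) to 1.0 (fully open).
Only numpy, scipy, OpenCV 4.12 (cv2) and the standard library are available. Lean on these libraries where they do the work, as an engineer would, in place of code of your own. Each camera call takes 0.05 s, during which the arm holds its last target. There are 200 camera calls.

## Working session

There is one attempt and no reset: what is moved stays moved. The work goes in short steps, Python scripts to look and compute and a tool call to move; the robot and the scene stay as the last step left them, time stands still between calls to the robot, and variables do not carry over. Pictures are saved under pics/ and viewed, about 8 in all and at most 12, crops included, and the job is handed in when it is done.

Besides the shell and the picture viewer there is one more tool, called after "Emit:" as a command line: name --pt "numbers of a row" for each row, then --argument value for the rest. play_rows: Moves the arm, as the interface text tells. Its arguments: {"type":"object","properties":{"deltas":{"type":"array","items":{"type":"array","items":{"type":"number"}}},"squeeze":{"type":"number"}},"required":["deltas"]}

```bash
mkdir -p pics
cat > h.py <<'E'
import numpy as np, cv2
from rig import sensors, capture, order, ctrl
from scipy.spatial.transform import Rotation as R
def cam(name):
    s=sensors.sense(); c=capture(name)
    if 'eye' in c: T=np.eye(4); T[:3,:3]=np.array(c['rotation']); T[:3,3]=c['eye']
    else:
        q=s['ee_rot']; A=np.eye(4); A[:3,:3]=R.from_quat([q[1],q[2],q[3],q[0]]).as_matrix(); A[:3,3]=s['eef_pos']
        T=A@np.array(c['tool_from_camera'])
    c['T']=T; return c
def cloud(c):
    z=c['z_map'].astype(float); v,u=np.mgrid[:384,:512]
    P=np.stack([(u-c['cx'])/c['fx']*z,(v-c['cy'])/c['fy']*z,z],-1)
    W=P@c['T'][:3,:3].T+c['T'][:3,3]; W[z==0]=np.nan; return W
def ray(c,u,v,h):
    d=c['T'][:3,:3]@np.array([(u-c['cx'])/c['fx'],(v-c['cy'])/c['fy'],1]); e=c['T'][:3,3]
    return e+d*(h-e[2])/d[2]
def save(c,n): cv2.imwrite('pics/'+n,c['pixels'][:,:,::-1])
E
python3 - <<'E'
from h import *
import pickle
s=sensors.sense(); print(s['ee_rot'],s['force'],s['grip_width'],ctrl.tcp_to_grasp)
a=[]
for n in('scene','top'):
    c=cam(n); a.append(c['pixels'][:,:,::-1]); pickle.dump(c,open(n+'.pkl','wb')); print(n,c['T'].round(3).tolist(),c['fx'])
im=np.vstack(a); cv2.imwrite('pics/scene.png',a[0]);cv2.imwrite('pics/top.png',a[1])
E
```

```text
[-6.36006702e-04  9.91378443e-01  1.31028143e-01  5.45010667e-05] [ 0.31688201  0.37995748 -0.10288856] 0.9980648618819431 -18.700000000000003Traceback (most recent call last):
  File "<stdin>", line 6, in <module>
  File "h.py", line 6, in cam
    if 'eye' in c: T=np.eye(4); T[:3,:3]=np.array(c['rotation']); T[:3,3]=c['eye']
                                ~^^^^^^^
ValueError: could not broadcast input array from shape (4,) into shape (3,3)
```

```bash
sed -i "s/T\[:3,:3\]=np.array(c\['rotation'\])/q=c['rotation']; T[:3,:3]=R.from_quat([q[1],q[2],q[3],q[0]]).as_matrix()/" h.py
python3 - <<'E'
from h import *
import pickle
a=[]
for n in('scene','top'):
    c=cam(n); save(c,n+'.png'); pickle.dump(c,open(n+'.pkl','wb')); print(n,c['T'].round(3).tolist(),c['fx'])
E
```

```text
scene [[0.822, -0.259, 0.507, -127.197], [-0.569, -0.374, 0.732, -1149.26], [-0.0, -0.891, -0.455, 879.577], [0.0, 0.0, 0.0, 1.0]] 398.5129185704036
top [[0.024, -0.998, 0.051, 452.853], [-0.999, -0.023, 0.025, -215.797], [-0.024, -0.052, -0.998, 1527.936], [0.0, 0.0, 0.0, 1.0]] 388.71917537882547
```

View pics/scene.png

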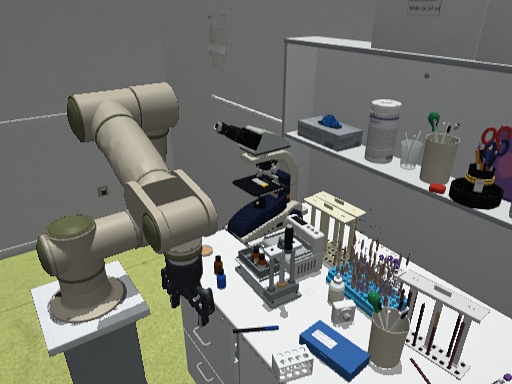

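View pics/top.png

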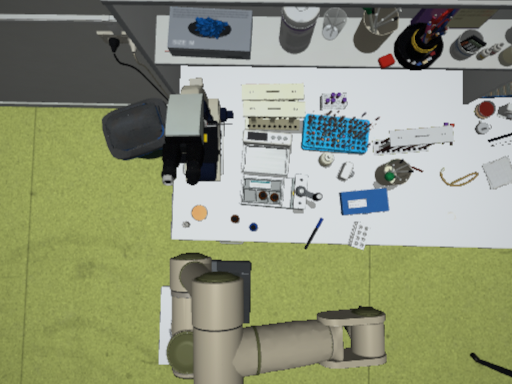

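Scene view: amber bottle at (218,262) with a blue-bodied look-alike at (221,281), crate on the lift near (265,255), and the crank sleeve around (288,237). Top view: amber at (235,219), blue at (253,227), crate at (264,190), sleeve near (318,197) and dish at (199,213).

Run:
```python
from h import *
import pickle
t=pickle.load(open('top.pkl','rb')); s=pickle.load(open('scene.pkl','rb'))
a=cv2.resize(t['pixels'][120:245,170:340],None,fx=4.6,fy=4.6,interpolation=cv2.INTER_CUBIC)
b=cv2.resize(s['pixels'][210:320,190:330],None,fx=5.5,fy=5.5,interpolation=cv2.INTER_CUBIC)
cv2.imwrite('pics/ct.png',a[:,:,::-1]);cv2.imwrite('pics/cs.png',b[:,:,::-1])
W=cloud(t)
for n,(u,v) in dict(amber=(235,219),blue=(253,227),petri=(199,213),drop=(186,225),sleeve=(318,197),hub=(300,190),mid=(263,196),end=(275,197),deck=(267,155),hood=(267,138),sq=(327,159),eyep=(168,178)).items(): print(n,W[v,u].round(0))
W2=cloud(s)
for n,(u,v) in dict(amber=(218,256),blue=(221,281),sleeve=(288,237)).items(): print(n,W2[v,u].round(0))
```

```text
amber [ 418. -129.   71.]
blue [ 390. -197.   72.]
petri [436.  16.   8.]
drop [390.  58.  52.]
sleeve [ 499. -402.  304.]
hub [ 523. -352.  237.]
mid [ 504. -231.  128.]
end [ 501. -274.  131.]
deck [ 657. -243.   98.]
hood [ 710. -241.  155.]
sq [ 647. -464.   99.]
eyep [533.  29. 493.]
amber [ 425. -127.   69.]
blue [ 386. -210.   31.]
sleeve [ 497. -415.  272.]
```

View pics/ct.png

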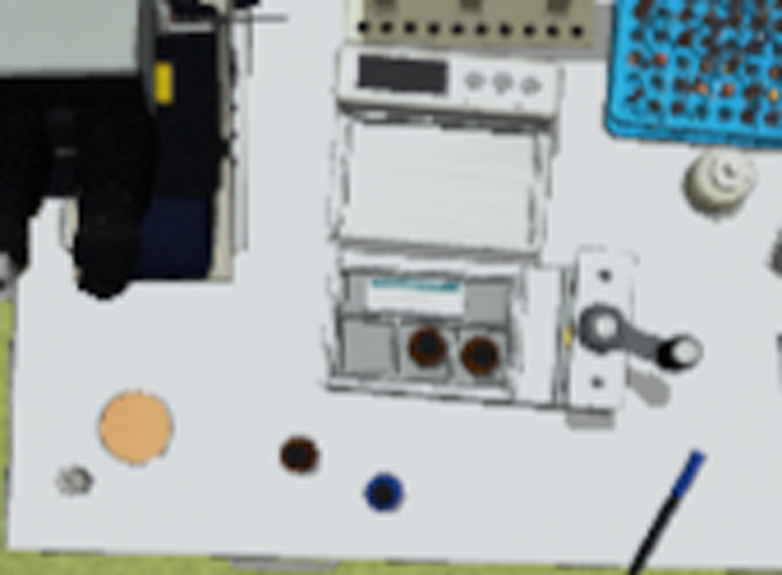

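View pics/cs.png

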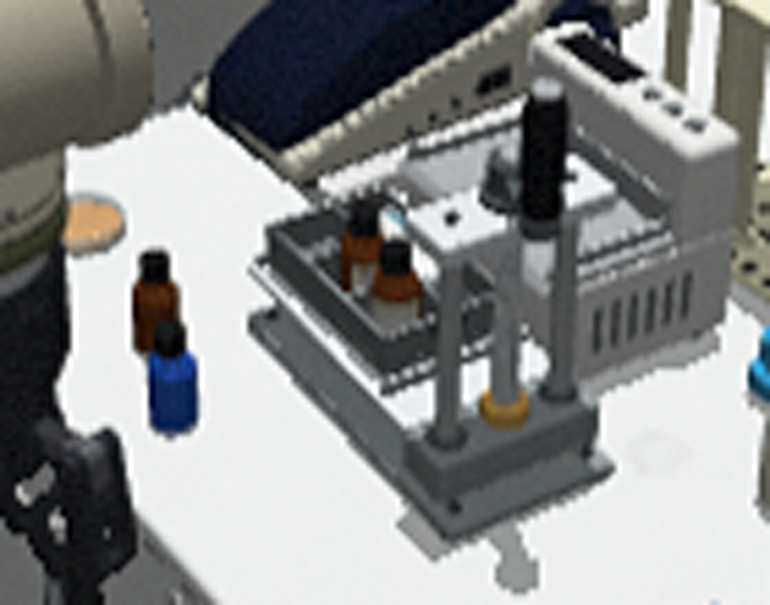

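Two bottles could be the one meant: the amber one at top (235,219) and the blue one at top (253,227). The crop confirms the first is amber glass and the second blue, so (235,219) is the target. I'm moving to look closer.

Emit:
play_rows --pt "0.5 0.66 0.2 0 0 1 1" --pt "0.5 0.66 0.2 0 0 1 1" --pt "0.5 0.66 0.2 0 0 1 1" --pt "0.5 0.66 0.2 0 0 1 1" --pt "0.5 0.66 0.2 0 0 1 1" --pt "0.5 0.66 0.2 0 0 1 1" --pt "0.5 0.66 0.2 0 0 1 1" --pt "0.5 0.66 0.2 0 0 1 1" --squeeze 30

```text
time_s: 0.82
eef_pos: [296.9, -294.3, 295.6]
ee_rot: [-0.0, 0.851, 0.525, 0.0]
force: [0.6, -1.3, -0.3]
grip_width: 0.996
```

Emit:
play_rows --pt "0.5 0.66 0.2 0 0 1 1" --pt "0.5 0.66 0.2 0 0 1 1" --pt "0.5 0.66 0.2 0 0 1 1" --pt "0.5 0.66 0.2 0 0 1 1" --pt "0 0 0 0 0 0 1" --pt "0 0 0 0 0 0 1"

```text
time_s: 1.32
eef_pos: [376.9, -189.2, 327.4]
ee_rot: [0.0, 0.724, 0.69, -0.0]
force: [0.4, -0.3, -0.1]
grip_width: 0.996
```

Run:
```python
from h import *
import pickle
s=sensors.sense();print(s['eef_pos'],s['ee_rot'],np.linalg.norm(s['dq']),s['joints'])
c=cam('wrist');save(c,'w1.png');pickle.dump(c,open('w1.pkl','wb'));print(c['T'].round(3).tolist(),c['fx'])
```

```text
[ 376.91093822 -189.19257339  327.38886039] [ 1.71757556e-04  7.24125224e-01  6.89668491e-01 -5.89416953e-05] 0.06227130940968486 [-7.44512606e-01  2.28727598e-02  1.59432596e+00 -1.40184928e-04
  1.52405884e+00 -6.95772077e-01]
[[0.999, -0.047, -0.014, 380.336], [-0.049, -0.953, -0.299, -111.763], [0.0, 0.3, -0.954, 469.484], [0.0, 0.0, 0.0, 1.0]] 309.47692605857156
```

View pics/w1.png

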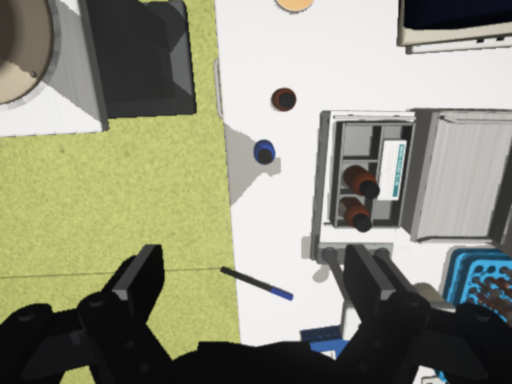

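Wrist view: amber bottle at (284,99), blue at (264,152), empty cell at (360,140), and the filled cells at (362,182) and (356,214). Measuring these now.

Run:
```python
from h import *
import pickle
c=pickle.load(open('w1.pkl','rb')); W=cloud(c)
def fit(sel,name):
    p=W[sel]; print(name,len(p),np.median(p,0).round(1),p[:,2].min().round(0),p[:,2].max().round(0)); return p
v,u=np.mgrid[:384,:512]
box=lambda a,b,x,y:(u>=a)&(u<b)&(v>=x)&(v<y)
def cap(b,lo,hi,name):
    s=b&(W[...,2]>lo)&(W[...,2]<hi); p=W[s][:,:2]; (x,y),r=cv2.minEnclosingCircle(p.astype(np.float32)); print(name,len(p),'encl',round(x,1),round(y,1),round(r,1),'mean',p.mean(0).round(1),'ztop',np.nanpercentile(W[b][:,2],[95,99]).round(1))
cap(box(265,305,80,120),64,80,'amber cap'); cap(box(265,305,80,120),10,80,'amber all')
cap(box(250,285,135,170),64,80,'blue cap')
z=W[...,2]
# print z profiles across the crate
for row in(125,140,155): print(row,[ (i,int(W[row,i,0]),int(z[row,i])) for i in range(312,425,3) if z[row,i]==z[row,i]])
for col in (360,350,395): print(col,[ (j,int(W[j,col,1]),int(z[j,col])) for j in range(104,250,4) if z[j,col]==z[j,col]])
# scene-view check
t=pickle.load(open('top.pkl','rb')); Wt=cloud(t); b=Wt[210:226,228:243].reshape(-1,3); b=b[b[:,2]>62]; print('top cam amber cap',b.mean(0).round(1),np.ptp(b,axis=0).round(0))
```

```text
amber cap 202 encl 421.7 -123.4 9.8 mean [ 421.4 -123.4] ztop [69.5 70.4]
amber all 472 encl 421.2 -123.5 15.8 mean [ 419.1 -122.6] ztop [69.5 70.4]
blue cap 172 encl 391.3 -194.3 9.8 mean [ 391.3 -193.7] ztop [69.6 70.5]
125 [(312, 465, 0), (315, 469, 1), (318, 474, 0), (321, 475, 13), (324, 480, 14), (327, 484, 14), (330, 480, 51), (333, 484, 48), (336, 486, 56), (339, 486, 71), (342, 487, 83), (345, 490, 85), (348, 493, 85), (351, 497, 84), (354, 501, 85), (357, 505, 84), (360, 509, 83), (363, 512, 84), (366, 516, 83), (369, 519, 85), (372, 523, 84), (375, 526, 85), (378, 534, 75), (381, 535, 82), (384, 537, 86), (387, 552, 59), (390, 556, 59), (393, 559, 61), (396, 564, 58), (399, 568, 57), (402, 571, 59), (405, 572, 66), (408, 572, 74), (411, 572, 82), (414, 574, 85), (417, 601, 40), (420, 601, 48), (423, 601, 54)]
140 [(312, 465, 0), (315, 470, 0), (318, 474, 0), (321, 476, 11), (324, 480, 14), (327, 478, 44), (330, 481, 49), (333, 484, 49), (336, 485, 61), (339, 486, 75), (342, 487, 85), (345, 499, 57), (348, 502, 59), (351, 506, 60), (354, 510, 58), (357, 514, 58), (360, 518,
[... 2204 characters left out ...]
48, -179, 346)]
395 [(104, -139, 0), (108, -145, -1), (112, -146, 49), (116, -151, 59), (120, -155, 62), (124, -158, 84), (128, -166, 58), (132, -171, 59), (136, -177, 59), (140, -178, 82), (144, -183, 80), (148, -188, 81), (152, -193, 81), (156, -198, 81), (160, -204, 80), (164, -209, 82), (168, -214, 81), (172, -219, 82), (176, -225, 81), (180, -231, 80), (184, -236, 81), (188, -241, 81), (192, -247, 81), (196, -252, 81), (200, -264, 66), (204, -269, 67), (208, -274, 71), (212, -278, 74), (216, -285, 73), (220, -290, 74), (224, -294, 80), (228, -314, 49), (232, -321, 48), (236, -353, 0), (240, -362, -1), (244, -368, 0), (248, -376, 0)]
top cam amber cap [ 417.9 -125.8   70.4] [15. 15.  9.]
```

Run:
```python
from h import *
import pickle
c=pickle.load(open('w1.pkl','rb')); W=cloud(c); z=W[...,2]
v,u=np.mgrid[:384,:512]
s=(u>325)&(u<416)&(v>112)&(v<236)&(z>82.5)&(z<88); m=cv2.morphologyEx(s.astype(np.uint8),cv2.MORPH_OPEN,np.ones((2,2),np.uint8))>0
p=W[m][:,:2].astype(np.float32); r=cv2.minAreaRect(p); print('crate',r,len(p))
# near wall line, far wall line (x of wall-top vs y)
for lo,hi in((480,496),(565,580)):
    q=p[(p[:,0]>lo)&(p[:,0]<hi)]; k=np.polyfit(q[:,1],q[:,0],1); print('wall',k,len(q),np.polyval(k,-226))
for y in (-158,-204,-250,-296): 
    q=p[(abs(p[:,1]-y)<9)&(p[:,0]>495)&(p[:,0]<528)]; print(y,len(q),np.median(q,0) if len(q) else '', np.polyfit(q[:,0],q[:,1],1) if len(q)>8 else '')
d=(u>430)&(u<505)&(v>115)&(v<235); zz=z[d]; h=np.histogram(zz[~np.isnan(zz)],bins=range(80,120,1)); print('deck z hist',[(int(b),int(a)) for a,b in zip(*h) if a>40])
D=W[d&(z>92)&(z<105)][:,:2].astype(np.float32); print('deck',cv2.minAreaRect(D))
mid=W[(u>345)&(u<382)&(v>165)&(v<203)&(z>123)&(z<134)]; end=W[(u>345)&(u<375)&(v>203)&(v<235)&(z>123)&(z<134)]
for q in(mid,end): print('cap',cv2.minEnclosingCircle(q[:,:2].astype(np.float32)),len(q))
# crank from top and scene
for n in('top','scene'):
    t=pickle.load(open(n+'.pkl','rb')); T=cloud(t); e=T[(T[...,2]>250)&(T[...,2]<320)&(abs(T[...,0]-498)<40)&(abs(T[...,1]+405)<40)]; zt=e[:,2].max(); q=e[:,:2].astype(np.float32); print(n,'sleeve',len(e),cv2.minEnclosingCircle(q),e.min(0).round(),e.max(0).round())
    e=T[(T[...,2]>225)&(T[...,2]<245)&(abs(T[...,0]-523)<30)&(abs(T[...,1]+352)<45)]; print('hub',len(e),cv2.minEnclosingCircle(e[:,:2].astype(np.float32)),e.mean(0))
```

```text
crate ((519.104736328125, -268.5867004394531), (81.61744689941406, 226.24407958984375), 33.25543212890625) 1648
wall [9.50773440e-03 4.90437046e+02] 387 488.2882975429821
wall [2.83203833e-02 5.77797047e+02] 305 571.3966399028811
-158 108 [ 511.3944 -156.8836] [-1.34224912e-02 -1.50836518e+02]
-204 86 [ 510.13293 -202.57578] [-5.89213257e-02 -1.74934097e+02]
-250 72 [ 501.59424 -254.9563 ] [-7.89527312e-02 -2.12357451e+02]
-296 22 [ 500.72577 -293.75592] [-1.39414854e-01 -2.23757785e+02]
deck z hist [(89, 71), (90, 675), (91, 3147), (92, 3262), (93, 770), (94, 75), (95, 43), (96, 44), (97, 46), (99, 49), (100, 51), (101, 99), (102, 112), (103, 44)]
deck ((642.2909545898438, -229.5529327392578), (156.69757080078125, 96.11004638671875), 88.25157928466797)
cap ((511.3254089355469, -227.58694458007812), 10.065153121948242) 243
cap ((504.98724365234375, -270.17474365234375), 9.91132640838623) 220
top sleeve 59 ((499.9602966308594, -404.77978515625), 11.872712135314941) [ 489. -416.  252.] [ 512. -393.  310.]
hub 84 ((512.0460815429688, -370.9664306640625), 30.217857360839844) [ 516.18542582 -364.65663372  230.36153687]
scene sleeve 143 ((504.3482360839844, -408.1111755371094), 11.972328186035156) [ 492. -420.  251.] [ 515. -397.  305.]
hub 33 ((516.5541381835938, -361.89068603515625), 20.183460235595703) [ 519.08175899 -359.88221259  229.36465134]
```

Emit:
play_rows --pt "0.18 0.27 -0.9 0 0 0 1" --pt "0.18 0.27 -0.9 0 0 0 1" --pt "0.18 0.27 -0.9 0 0 0 1" --pt "0.18 0.27 -0.9 0 0 0 0.4" --pt "0.18 0.27 -0.9 0 0 0 0.2" --pt "0.18 0.27 -0.9 0 0 0 0" --pt "0 0 0 0 0 0 0" --pt "0 0 0 0 0 0 0"

```text
time_s: 2.03
eef_pos: [418.7, -125.9, 110.7]
ee_rot: [-0.002, 0.725, 0.688, -0.001]
force: [1.1, -0.3, 0.3]
grip_width: 0.501
```

Emit:
play_rows --pt "0 0 -0.75 0 0 0 0" --pt "0 0 -0.75 0 0 0 0" --pt "0 0 0 0 0 0 -0.2" --pt "0 0 0 0 0 0 -0.2"

```text
time_s: 2.37
eef_pos: [419.8, -126.6, 52.8]
ee_rot: [0.0, 0.726, 0.688, -0.0]
force: [0.1, -0.6, 0.5]
grip_width: 0.399
```

Emit:
play_rows --pt "0 0.06 0 0 0 0 -0.5" --pt "0 0 0 0 0 0 -1" --pt "0 0 0 0 0 0 -1" --pt "0 0 0 0 0 0 -1" --squeeze 25

```text
time_s: 2.7
eef_pos: [420.9, -124.0, 53.7]
ee_rot: [0.002, 0.725, 0.689, 0.0]
force: [-1.2, -0.1, 8.9]
grip_width: 0.225
```

Run:
```python
from h import *
c=cam('wrist');im=c['pixels'][160:384,80:440];cv2.imwrite('pics/w2.png',cv2.resize(im,None,fx=2,fy=2)[:,:,::-1]);print(sensors.sense()['eef_pos'])
```

```text
[ 420.92174307 -123.96596428   53.68448156]
```

View pics/w2.png

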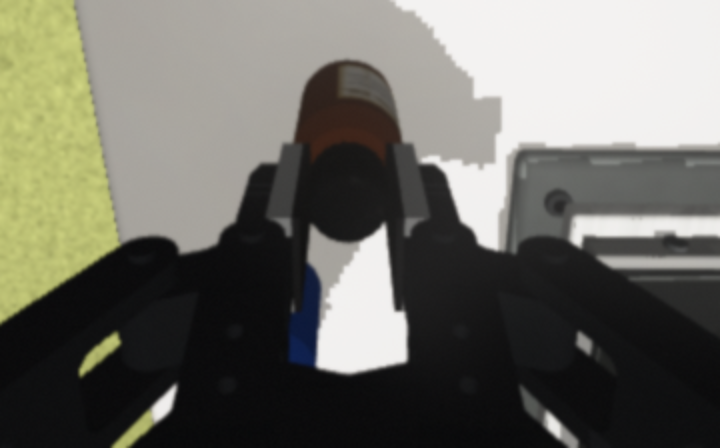

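The wrist crop shows the pads holding the black cap (width about 19 mm), with the bottle upright between them. Lifting it and carrying it over the empty cell.

Emit:
play_rows --pt "0 0 0.7 0 0 0 -1" --pt "0 0 0.9 0 0 0 -1" --pt "0.1 0 0.9 0 0 0 -1" --pt "0.5 -0.3 0.5 0 0 0 -1" --pt "0.6 -0.4 0 0 0 0 -1" --pt "0.6 -0.4 0 0 0 0 -1" --pt "0.46 -0.3 0 0 0 0 -1" --pt "0 0 0 0 0 0 -1"

```text
time_s: 3.42
eef_pos: [512.2, -181.0, 172.7]
ee_rot: [0.002, 0.725, 0.688, 0.0]
force: [-0.8, -0.5, -0.4]
grip_width: 0.219
```

Emit:
play_rows --pt "0 0 0 0 0 0 -1" --pt "0 0 0 0 0 0 -1"

```text
time_s: 3.58
eef_pos: [509.5, -178.6, 172.1]
ee_rot: [0.0, 0.725, 0.689, 0.0]
force: [-0.2, 0.5, -0.4]
grip_width: 0.219
```

Run:
```python
from h import *
print(sensors.sense()['eef_pos'])
c=cam('wrist');cv2.imwrite('pics/w3.png',cv2.resize(c['pixels'][100:384,130:460],None,fx=2,fy=2)[:,:,::-1])
```

```text
[ 509.48011042 -178.57365456  172.05286851]
```

View pics/w3.png

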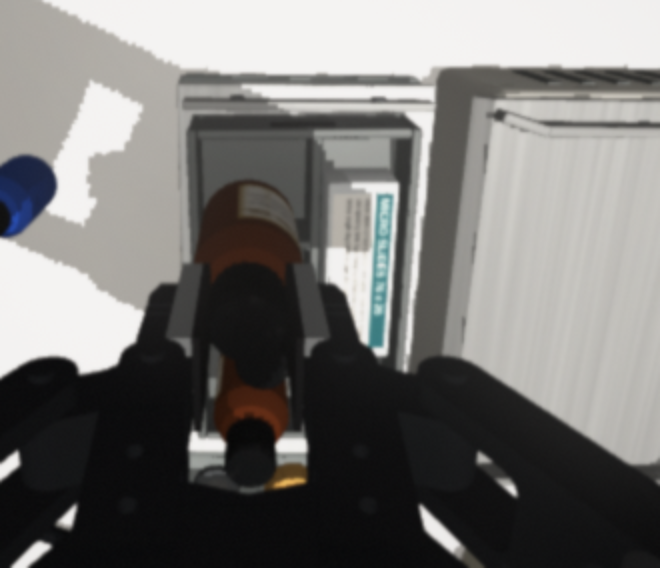

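The bottle hangs upright over the empty cell, clear of the mid bottle. Lowering it.

Emit:
play_rows --pt "0.04 -0.03 -0.4 0 0 0 -1" --pt "0 0 -0.4 0 0 0 -1" --pt "0 0 -0.3 0 0 0 -1" --pt "0 0 -0.15 0 0 0 -1" --pt "0 0 -0.15 0 0 0 -1" --pt "0 0 0 0 0 0 -1"

```text
time_s: 4.13
eef_pos: [511.1, -179.8, 114.9]
ee_rot: [-0.0, 0.725, 0.689, -0.0]
force: [0.0, -0.1, -0.8]
grip_width: 0.221
```

Emit:
play_rows --pt "0 0 -0.05 0 0 0 -1" --pt "0 0 0 0 0 0 -1"

```text
time_s: 4.3
eef_pos: [511.8, -180.3, 113.9]
ee_rot: [0.001, 0.725, 0.689, 0.0]
force: [-0.1, -0.7, -1.2]
grip_width: 0.218
```

Emit:
play_rows --pt "0 0 -0.05 0 0 0 -1" --pt "0 0 0 0 0 0 -1" --pt "0 0 0 0 0 0 -1"

```text
time_s: 4.55
eef_pos: [512.4, -180.7, 113.5]
ee_rot: [0.002, 0.725, 0.689, 0.0]
force: [-2.4, 1.3, 12.1]
grip_width: 0.225
```

Emit:
play_rows --pt "0 0 0.04 0 0 0 -0.4" --pt "0 0 0 0 0 0 -0.2" --pt "0 0 0 0 0 0 0" --pt "0 0 0 0 0 0 0" --pt "0 0 0.5 0 0 0 0" --pt "0 0 0.9 0 0 0 0" --pt "0 0 0.9 0 0 0 0.5" --pt "0 0 0.9 0 0 0 1"

```text
time_s: 5.22
eef_pos: [511.2, -180.0, 242.3]
ee_rot: [-0.0, 0.725, 0.689, -0.0]
force: [0.0, -0.2, 0.5]
grip_width: 0.768
```

Emit:
play_rows --pt "-0.2 -0.5 0.9 0 0 0 1" --pt "-0.3 -0.7 0.7 0 0 0 1" --pt "-0.3 -0.7 0.6 0 0 0 1" --pt "0 -0.7 0.5 0 0 0 1" --pt "0 -0.7 0.5 0 0 0 1" --pt "0 0 0 0 0 0 1" --pt "0 0 0 0 0 0 1" --pt "0 0 0 0 0 0 1"

```text
time_s: 5.88
eef_pos: [479.6, -311.5, 367.7]
ee_rot: [-0.001, 0.725, 0.689, 0.0]
force: [0.6, 0.2, 0.3]
grip_width: 1.004
```

Run:
```python
from h import *
import pickle
s=sensors.sense();print(s['eef_pos'],np.abs(s['dq']).max())
c=cam('wrist');save(c,'w4.png');pickle.dump(c,open('w4.pkl','wb'))
```

```text
[ 479.61962369 -311.54195719  367.74405782] 0.016531644456687873
```

View pics/w4.png

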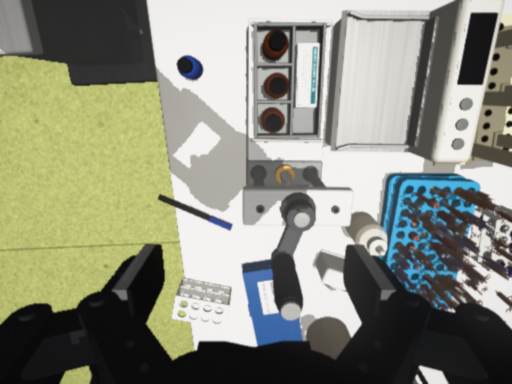

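All three bottles stand in their cells at (275,45), (276,85) and (271,118). The crank hub is at (299,212) and the sleeve's end disc at (290,310). Measuring the crank and the levels.

Run:
```python
from h import *
import pickle
c=pickle.load(open('w4.pkl','rb')); W=cloud(c); z=W[...,2]; v,u=np.mgrid[:384,:512]
near=(abs(W[...,0]-502)<35)&(abs(W[...,1]+406)<35)&(u>255)&(u<325)&(v>235)
s=near&(z>296)&(z<315); print('sleeve top',s.sum(),cv2.minEnclosingCircle(W[s][:,:2].astype(np.float32)),np.percentile(W[s][:,2],[10,50,90]).round(1))
s=near&(z>215)&(z<330); p=W[s]; print('sleeve all',cv2.minEnclosingCircle(p[:,:2].astype(np.float32)),p[:,2].min())
for lo in range(230,310,10):
    q=p[(p[:,2]>=lo)&(p[:,2]<lo+10)]; print(lo,len(q),q.mean(0).round(1) if len(q) else '',q.min(0).round(1)[:2] if len(q) else '',q.max(0).round(1)[:2] if len(q) else '')
g=(u>275)&(u<320)&(v>190)&(v<232)
print(np.histogram(z[g],bins=range(180,260,5)))
# hub cap: circle among the highest
hb=g&(z>226); print('hub',hb.sum(),cv2.minEnclosingCircle(W[hb][:,:2].astype(np.float32)),W[hb].mean(0).round(1))
hc=cv2.HoughCircles(cv2.cvtColor(c['pixels'],cv2.COLOR_RGB2GRAY)[185:335,265:335],cv2.HOUGH_GRADIENT,1.2,40,param1=100,param2=14,minRadius=5,maxRadius=18); 
if hc is not None:
  for x,y,r in hc[0]: print('circ',x+265,y+185,r,W[int(y+185),int(x+265)].round(1))
# crate / levels
pl=W[140:155,255:320,2]; print('near col',np.nanmedian(pl))
d=W[20:140,345:400]; print('deck z',np.nanpercentile(d[...,2],[10,25,50,75,90]).round(1))
A=d.reshape(-1,3); A=A[~np.isnan(A[:,2])&(abs(A[:,2]-92)<4)]; k,_,_,_=np.linalg.lstsq(np.c_[A[:,:2],np.ones(len(A))],A[:,2],rcond=None); print('deck plane',k)
ex=lambda m:cv2.minEnclosingCircle(W[m][:,:2].astype(np.float32))
for n,a,b in(('new',25,62),('mid',68,100),('end',102,133)):
    m=(u>258)&(u<290)&(v>a)&(v<b)&(z>122)&(z<136); print(n,ex(m),np.median(W[m],0).round(1))
for col in (252,): print([(j,W[j,col].round(0).tolist()) for j in range(25,160,10)])
print([(i,W[60,i].round(0).tolist()) for i in range(240,350,4)])
```

```text
sleeve top 476 ((503.9727783203125, -402.8692932128906), 10.60046100616455) [296.8 302.4 303.5]
sleeve all ((509.1657409667969, -393.1595153808594), 21.387937545776367) 215.31960567426415
230 136 [ 502.7 -394.7  235.5] [ 492.  -405.7] [ 516.  -390.6]
240 113 [ 503.1 -394.4  244.8] [ 492.8 -404.2] [ 515.6 -391.1]
250 123 [ 503.1 -393.5  255.1] [ 492.8 -399.7] [ 515.1 -390.5]
260 159 [ 502.9 -393.7  265.1] [ 492.1 -401.9] [ 515.3 -390.9]
270 178 [ 502.9 -393.9  275. ] [ 491.9 -405.8] [ 516.  -390.5]
280 233 [ 502.8 -394.4  285.5] [ 491.9 -405.6] [ 516.4 -390.7]
290 333 [ 503.2 -396.7  295.1] [ 493.1 -409.4] [ 515.  -391.2]
300 316 [ 503.9 -402.3  302.8] [ 495.7 -411. ] [ 511.9 -394.3]
(array([  0,   0,   0, 153, 407, 279,  32,  58,  91, 475, 193,   0,   0,
         0,   0]), array([180, 185, 190, 195, 200, 205, 210, 215, 220, 225, 230, 235, 240,
       245, 250, 255]))
hub 659 ((523.5369873046875, -355.0488586425781), 14.8235445022583) [ 523.3 -353.9  229.2]
circ 298.0 209.6 17.240002 [ 520.9 -345.5  227.5]
circ 289.6 311.6 8.72 [ 502.9 -403.1  302.5]
circ 281.2 256.4 10.16 [ 502.4 -39
[... 1001 characters left out ...]
0, 85.0]), (260, [494.0, -194.0, 59.0]), (264, [499.0, -194.0, 59.0]), (268, [505.0, -194.0, 60.0]), (272, [510.0, -195.0, 64.0]), (276, [515.0, -195.0, 60.0]), (280, [521.0, -195.0, 61.0]), (284, [526.0, -195.0, 61.0]), (288, [532.0, -196.0, 58.0]), (292, [534.0, -198.0, 86.0]), (296, [540.0, -198.0, 76.0]), (300, [545.0, -198.0, 82.0]), (304, [550.0, -199.0, 82.0]), (308, [555.0, -199.0, 82.0]), (312, [560.0, -199.0, 81.0]), (316, [565.0, -199.0, 82.0]), (320, [571.0, -199.0, 78.0]), (324, [575.0, -200.0, 85.0]), (328, [588.0, -198.0, 50.0]), (332, [599.0, -196.0, 24.0]), (336, [600.0, -198.0, 46.0]), (340, [594.0, -202.0, 88.0]), (344, [598.0, -202.0, 91.0]), (348, [603.0, -202.0, 91.0])]
```

Emit:
play_rows --pt "0.2 -0.76 -0.3 0 0 0 1" --pt "0.2 -0.76 -0.3 0 0 0 1" --pt "0.2 -0.76 -0.3 0 0 0 1" --pt "0 0 0 0 0 0 1" --pt "0 0 -0.5 0 0 0 0.7" --pt "0 0 -0.8 0 0 0 0.4" --pt "0 0 -0.72 0 0 0 0.2" --pt "0 0 0 0 0 0 0"

```text
time_s: 6.6
eef_pos: [502.6, -400.5, 245.5]
ee_rot: [-0.006, 0.725, 0.689, 0.0]
force: [0.1, 0.2, -0.9]
grip_width: 0.505
```

Emit:
play_rows --pt "0 0 0 0 0 0 0" --pt "0 0 0 0 0 0 -0.2"

```text
time_s: 6.77
eef_pos: [504.2, -403.0, 254.0]
ee_rot: [0.001, 0.725, 0.689, -0.0]
force: [-0.4, -1.0, 0.6]
grip_width: 0.403
```

Emit:
play_rows --pt "0 0 0 0 0 0 -0.4" --pt "0 0 0 0 0 0 -0.5" --pt "0 0 0 0 0 0 -1" --pt "0 0 0 0 0 0 -1" --pt "0 0 0 0 0 0 -1" --squeeze 40

```text
time_s: 7.18
eef_pos: [504.3, -403.5, 254.3]
ee_rot: [0.002, 0.725, 0.689, 0.0]
force: [1.6, 0.6, 7.1]
grip_width: 0.273
```

Run:
```python
import numpy as np
# clockwise from -112.2deg, axis (523.5,-354.4), 52 mm; 639 deg total in 20-deg steps
a=-112.2
for k in range(32):
    b=a-20; d=52*np.array([np.cos(np.radians(b))-np.cos(np.radians(a)),np.sin(np.radians(b))-np.sin(np.radians(a))])/40
    print(k,round(b%360,1),d.round(3).tolist(),end=' | ' if (k+1)%4 else '\n'); a=b
```

```text
0 227.8 [-0.382, 0.241] | 1 207.8 [-0.277, 0.357] | 2 187.8 [-0.138, 0.43] | 3 167.8 [0.017, 0.451]
4 147.8 [0.171, 0.418] | 5 127.8 [0.303, 0.334] | 6 107.8 [0.399, 0.211] | 7 87.8 [0.447, 0.061]
8 67.8 [0.441, -0.095] | 9 47.8 [0.382, -0.241] | 10 27.8 [0.277, -0.357] | 11 7.8 [0.138, -0.43]
12 347.8 [-0.017, -0.451] | 13 327.8 [-0.171, -0.418] | 14 307.8 [-0.303, -0.334] | 15 287.8 [-0.399, -0.211]
16 267.8 [-0.447, -0.061] | 17 247.8 [-0.441, 0.095] | 18 227.8 [-0.382, 0.241] | 19 207.8 [-0.277, 0.357]
20 187.8 [-0.138, 0.43] | 21 167.8 [0.017, 0.451] | 22 147.8 [0.171, 0.418] | 23 127.8 [0.303, 0.334]
24 107.8 [0.399, 0.211] | 25 87.8 [0.447, 0.061] | 26 67.8 [0.441, -0.095] | 27 47.8 [0.382, -0.241]
28 27.8 [0.277, -0.357] | 29 7.8 [0.138, -0.43] | 30 347.8 [-0.017, -0.451] | 31 327.8 [-0.171, -0.418]
```

Emit:
play_rows --pt "-0.2 0.1 0 0 0 0 -1" --pt "-0.18 0.14 0 0 0 0 -1" --pt "-0.15 0.17 0 0 0 0 -1" --pt "-0.13 0.19 0 0 0 0 -1" --pt "-0.09 0.21 0 0 0 0 -1" --pt "-0.05 0.22 0 0 0 0 -1" --pt "-0.01 0.225 0 0 0 0 -1" --pt "0.03 0.225 0 0 0 0 -1"

```text
time_s: 7.85
eef_pos: [472.7, -345.8, 254.4]
ee_rot: [0.004, 0.725, 0.688, -0.001]
force: [2.1, -8.0, 4.4]
grip_width: 0.274
```

Emit:
play_rows --pt "0.17 0.42 0 0 0 0 -1" --pt "0.3 0.335 0 0 0 0 -1" --pt "0.4 0.21 0 0 0 0 -1" --pt "0.445 0.06 0 0 0 0 -1" --pt "0.44 -0.095 0 0 0 0 -1" --pt "0.38 -0.24 0 0 0 0 -1" --pt "0.28 -0.36 0 0 0 0 -1" --pt "0.14 -0.43 0 0 0 0 -1"

```text
time_s: 8.52
eef_pos: [575.5, -346.6, 254.3]
ee_rot: [-0.0, 0.724, 0.69, 0.0]
force: [-10.8, 8.8, 10.1]
grip_width: 0.277
```

Emit:
play_rows --pt "-0.02 -0.45 0 0 0 0 -1" --pt "-0.17 -0.42 0 0 0 0 -1" --pt "-0.3 -0.335 0 0 0 0 -1" --pt "-0.4 -0.21 0 0 0 0 -1" --pt "-0.445 -0.06 0 0 0 0 -1" --pt "-0.44 0.095 0 0 0 0 -1" --pt "-0.38 0.24 0 0 0 0 -1" --pt "-0.28 0.36 0 0 0 0 -1"

```text
time_s: 9.18
eef_pos: [478.1, -380.5, 254.3]
ee_rot: [0.005, 0.725, 0.688, 0.001]
force: [17.5, -3.6, 3.7]
grip_width: 0.275
```

Emit:
play_rows --pt "-0.14 0.43 0 0 0 0 -1" --pt "0.02 0.45 0 0 0 0 -1" --pt "0.17 0.42 0 0 0 0 -1" --pt "0.3 0.335 0 0 0 0 -1" --pt "0.4 0.21 0 0 0 0 -1" --pt "0.445 0.06 0 0 0 0 -1" --pt "0.44 -0.095 0 0 0 0 -1" --pt "0.38 -0.24 0 0 0 0 -1"

```text
time_s: 9.85
eef_pos: [557.9, -315.5, 254.3]
ee_rot: [-0.0, 0.725, 0.689, -0.001]
force: [-13.2, 0.9, 9.2]
grip_width: 0.274
```

Emit:
play_rows --pt "0 0 0 0 0 0 -1" --pt "0 0 0 0 0 0 -1"

```text
time_s: 10.02
eef_pos: [559.4, -317.2, 254.4]
ee_rot: [0.003, 0.725, 0.689, 0.001]
force: [4.6, -0.4, 6.8]
grip_width: 0.273
```

```bash
cat > lv.py <<'E'
from h import *
import pickle,sys
s=sensors.sense();print(s['eef_pos'],s['force'],s['joints'])
p=np.array(s['eef_pos']);print('crank angle deg',np.degrees(np.arctan2(p[1]+354.4,p[0]-523.5)),np.hypot(p[1]+354.4,p[0]-523.5))
for n in('wrist','scene','top'):
    c=cam(n);pickle.dump(c,open(sys.argv[1]+n+'.pkl','wb'));save(c,sys.argv[1]+n+'.png');W=cloud(c)
    x,y,z=W[...,0],W[...,1],W[...,2]
    def reg(nm,a,b,e,f,g,h):
        m=(x>a)&(x<b)&(y>e)&(y<f)&(z>g)&(z<h); q=z[m]
        if len(q): print(n,nm,len(q),'z med',np.median(q).round(2),'std',q.std().round(1))
    reg('deck',615,680,-285,-175,84,100); reg('cellfloor',495,530,-197,-163,80,112)
    reg('platform near strip',476,483,-280,-170,40,100); reg('platform y side',490,570,-318,-304,40,105)
    reg('caps',495,525,-285,-170,155,185)
    m=(x>495)&(x<525)&(y>-285)&(y<-170)&(z>130)&(z<200)
    if m.sum(): print(n,'bottle tops p98',np.percentile(z[m],[90,98]))
E
python3 lv.py l1
```

```text
[ 559.37920293 -317.19631905  254.41164711] [ 4.59342852 -0.36540585  6.77143574] [-6.97897846e-01  5.68177512e-01  1.05949965e+00  5.01001851e-04
  1.50758652e+00 -6.46981622e-01]
crank angle deg 46.038255329422896 51.68588858670006
wrist deck 8918 z med 92.08 std 0.7
wrist cellfloor 526 z med 97.11 std 4.0
wrist platform y side 897 z med 87.15 std 3.8
wrist caps 1826 z med 166.5 std 2.6
wrist bottle tops p98 [167.26071053 167.9975462 ]
scene deck 59 z med 92.49 std 2.0
scene platform near strip 46 z med 86.98 std 2.4
scene platform y side 59 z med 89.26 std 4.3
scene caps 90 z med 164.91 std 4.1
scene bottle tops p98 [167.43119941 169.46367205]
top deck 447 z med 92.71 std 2.8
top cellfloor 21 z med 98.05 std 4.2
top platform y side 62 z med 89.59 std 5.1
top caps 10 z med 165.69 std 1.5
top bottle tops p98 [166.52886829 167.78086968]
```

Wrist depth puts the caps up 37.3 mm, which agrees with the crank angle (562° gives 37.5 mm). About 5.2 mm remains, so I'll wind roughly 85° more.

Emit:
play_rows --pt "0.16 -0.185 0 0 0 0 -1" --pt "0.12 -0.21 0 0 0 0 -1" --pt "0.08 -0.23 0 0 0 0 -1" --pt "0.035 -0.24 0 0 0 0 -1" --pt "-0.01 -0.24 0 0 0 0 -1" --pt "-0.055 -0.235 0 0 0 0 -1" --pt "-0.1 -0.22 0 0 0 0 -1" --pt "-0.14 -0.2 0 0 0 0 -1"

```text
time_s: 10.83
eef_pos: [564.8, -386.9, 254.5]
ee_rot: [0.005, 0.724, 0.69, 0.002]
force: [17.0, -1.9, 4.9]
grip_width: 0.277
```

Emit:
play_rows --pt "0 0 0 0 0 0 -1" --pt "0 0 0 0 0 0 -1" --pt "0 0 0 0 0 0 -1" --pt "0 0 0 0 0 0 -1" --pt "0 0 0 0 0 0 -1"

```text
time_s: 11.25
eef_pos: [563.3, -388.7, 254.5]
ee_rot: [0.005, 0.725, 0.689, 0.0]
force: [12.1, -8.8, 3.8]
grip_width: 0.277
```

```bash
python3 lv.py l2
```

```text
[ 563.28686561 -388.65403052  254.4999625 ] [12.07863853 -8.75614296  3.83742078] [-7.74898679e-01  6.73423039e-01  8.86307946e-01  4.30600239e-04
  1.57109252e+00 -7.23395123e-01]
crank angle deg -40.72641583575427 52.50079315532204
wrist deck 4058 z med 92.04 std 0.8
wrist platform y side 1358 z med 92.89 std 3.7
wrist caps 955 z med 172.3 std 4.1
wrist bottle tops p98 [173.1252016  173.75367408]
scene deck 50 z med 92.3 std 1.5
scene platform near strip 48 z med 92.28 std 2.8
scene platform y side 60 z med 95.27 std 4.0
scene caps 117 z med 168.5 std 6.2
scene bottle tops p98 [173.10154549 175.09173843]
top deck 512 z med 92.91 std 2.9
top cellfloor 26 z med 104.0 std 3.1
top platform near strip 19 z med 93.2 std 2.1
top platform y side 1 z med 89.24 std 0.0
top caps 60 z med 172.63 std 6.8
top bottle tops p98 [175.2635708  177.32776685]
```

Platform reads about 0.5 mm above the deck in the wrist and scene views, and everything is still. Releasing the sleeve and rising straight up.

Emit:
play_rows --pt "0.03 -0.025 0 0 0 0 -1" --pt "0 0 0 0 0 0 -0.4" --pt "0 0 0 0 0 0 -0.2" --pt "0 0 0 0 0 0 0.2" --pt "0 0 0 0 0 0 0.6" --pt "0 0 0.4 0 0 0 0.6" --pt "0 0 0.8 0 0 0 0.6" --pt "0 0 0.9 0 0 0 0.6"

```text
time_s: 12.07
eef_pos: [562.1, -387.3, 335.4]
ee_rot: [-0.002, 0.725, 0.689, -0.0]
force: [0.3, 0.3, -0.3]
grip_width: 0.798
```

Emit:
play_rows --pt "-0.3 0.5 0.3 0 0 1 0.4" --pt "-0.4 0.6 0 0 0 1 0" --pt "-0.4 0.6 0 0 0 1 0" --pt "-0.4 0.6 0 0 0 1 0" --pt "-0.4 0.6 0 0 0 1 0" --pt "-0.4 0.6 0 0 0 1 0" --pt "-0.4 0.6 0 0 0 1 0" --pt "-0.4 0 0 0 0 1 0"

```text
time_s: 12.73
eef_pos: [437.8, -220.4, 348.6]
ee_rot: [0.0, 0.378, 0.926, 0.0]
force: [-0.1, -0.1, 0.3]
grip_width: 0.498
```

Emit:
play_rows --pt "0 0 0 0 0 1 0" --pt "0 0 0 0 0 1 0" --pt "0 0 0 0 0 1 0" --pt "0 0 0 0 0 1 0" --pt "0 0 0 0 0 1 0" --pt "0 0 0 0 0 1 0" --pt "0 0 0 0 0 1 0" --pt "0 0 0 0 0 0 0"

```text
time_s: 13.4
eef_pos: [438.5, -223.7, 347.9]
ee_rot: [-0.0, 0.024, 1.0, 0.0]
force: [0.1, -0.2, -0.0]
grip_width: 0.498
```

```bash
python3 lv.py l3
```

```text
[ 438.5177766  -223.72733901  347.89526921] [ 0.06891914 -0.1966865  -0.04650864] [-7.10252314e-01  1.83476383e-01  1.36379262e+00 -1.91527157e-05
  1.59442288e+00 -2.23337797e+00]
crank angle deg 123.0377341401286 155.87598476114204
wrist deck 2693 z med 92.06 std 0.7
wrist cellfloor 126 z med 103.01 std 3.1
wrist platform near strip 431 z med 92.47 std 1.6
wrist platform y side 361 z med 92.91 std 3.0
wrist caps 887 z med 172.0 std 4.9
wrist bottle tops p98 [172.97252839 173.73162304]
scene deck 53 z med 92.68 std 1.7
scene platform near strip 43 z med 91.7 std 2.9
scene platform y side 61 z med 95.51 std 4.0
scene caps 122 z med 168.64 std 6.3
scene bottle tops p98 [172.37334678 175.02480481]
top deck 517 z med 93.01 std 2.8
top cellfloor 16 z med 105.12 std 3.7
top platform near strip 2 z med 95.81 std 1.1
top platform y side 76 z med 94.4 std 4.5
top caps 41 z med 173.23 std 6.2
top bottle tops p98 [176.15709384 178.08221931]
```

View pics/l3wrist.png

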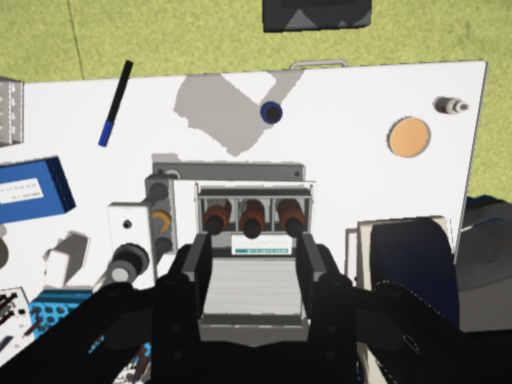

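Three bottles stand in the crate at (213,215), (252,215) and (290,215), and the platform (92.5 mm) is level with the deck (92.06 mm). Lowering behind the crate's near wall.

Emit:
play_rows --pt "0 0 -0.9 0 0 0 0" --pt "0 0 -1 0 0 0 0" --pt "0 0 -1 0 0 0 0" --pt "0 0 -1 0 0 0 0" --pt "0 0 -1 0 0 0 0" --pt "0 0 -0.6 0 0 0 0" --pt "0 0 -0.42 0 0 0 0" --pt "0 0 0 0 0 0 0"

```text
time_s: 14.22
eef_pos: [437.2, -222.7, 108.0]
ee_rot: [-0.002, 0.027, 1.0, 0.002]
force: [-0.7, -0.4, -0.2]
grip_width: 0.498
```

Emit:
play_rows --pt "0.2 -0.01 0 0 0 0 0" --pt "0.2 -0.01 0 0 0 0 0" --pt "0.2 -0.01 0 0 0 0 0" --pt "0 0 0 0 0 0 0"

```text
time_s: 14.55
eef_pos: [464.6, -225.5, 112.3]
ee_rot: [0.001, 0.026, 1.0, -0.001]
force: [-0.3, 0.0, -0.2]
grip_width: 0.5
```

Emit:
play_rows --pt "0.1 -0.005 0 0 0 0 0" --pt "0.1 -0.005 0 0 0 0 0" --pt "0.1 -0.005 0 0 0 0 0" --pt "0.1 -0.005 0 0 0 0 0" --pt "0.1 -0.005 0 0 0 0 0" --pt "0.1 -0.005 0 0 0 0 0" --pt "0.1 -0.005 0 0 0 0 0" --pt "0.1 -0.005 0 0 0 0 0"

```text
time_s: 15.22
eef_pos: [494.3, -226.7, 111.3]
ee_rot: [-0.001, 0.026, 1.0, 0.0]
force: [-6.8, -0.4, 4.5]
grip_width: 0.5
```

Emit:
play_rows --pt "0.1 -0.005 0 0 0 0 0" --pt "0.1 -0.005 0 0 0 0 0" --pt "0.1 -0.005 0 0 0 0 0" --pt "0.1 -0.005 0 0 0 0 0" --pt "0.1 -0.005 0 0 0 0 0" --pt "0.1 -0.005 0 0 0 0 0" --pt "0.1 -0.005 0 0 0 0 0" --pt "0.1 -0.005 0 0 0 0 0"

```text
time_s: 15.88
eef_pos: [526.3, -228.3, 111.3]
ee_rot: [-0.001, 0.026, 1.0, 0.0]
force: [-5.8, -0.1, 5.1]
grip_width: 0.497
```

```bash
cat > cr.py <<'E'
from h import *
import sys
s=sensors.sense();print(s['eef_pos'],s['force'])
c=cam('top');save(c,sys.argv[1]+'t.png');W=cloud(c);x,y,z=W[...,0],W[...,1],W[...,2]
c2=cam('scene');save(c2,sys.argv[1]+'s.png');V=cloud(c2)
c3=cam('wrist');save(c3,sys.argv[1]+'w.png');U=cloud(c3)
for n,Q in(('top',W),('scene',V),('wrist',U)):
    m=(Q[...,0]>480)&(Q[...,0]<680)&(Q[...,1]>-320)&(Q[...,1]<-150)&(Q[...,2]>123)&(Q[...,2]<131); q=Q[m]
    if len(q): print(n,'wall tops',len(q),'z',np.median(q[:,2]).round(1),'x 2/98%',np.percentile(q[:,0],[2,98]).round(1),'y',np.percentile(q[:,1],[2,98]).round(1))
    m=(Q[...,0]>480)&(Q[...,0]<680)&(Q[...,1]>-320)&(Q[...,1]<-150)&(Q[...,2]>168)&(Q[...,2]<176); q=Q[m]
    for lo,hi in((-200,-160),(-248,-205),(-300,-250)):
        k=q[(q[:,1]>lo)&(q[:,1]<hi)]
        if len(k)>5: print(n,'cap',len(k),np.median(k,0).round(1))
E
python3 cr.py c1
```

```text
[ 526.25689112 -228.34264365  111.3447535 ] [-5.820696   -0.09625526  5.08294409]
top wall tops 127 z 127.0 x 2/98% [570.9 624.8] y [-301.9 -163.5]
scene wall tops 69 z 126.9 x 2/98% [517.1 631.5] y [-259.9 -163.8]
scene cap 8 [ 520.6 -181.1  172.7]
scene cap 35 [ 533.6 -278.5  171.5]
wrist wall tops 3726 z 127.8 x 2/98% [514.6 566.8] y [-283.3 -171.4]
wrist cap 2588 [ 528.1 -181.6  170.5]
wrist cap 59 [ 513.5 -208.4  169.7]
wrist cap 2697 [ 522.8 -272.9  170.4]
```

Emit:
play_rows --pt "0.1 -0.005 0 0 0 0 0" --pt "0.1 -0.005 0 0 0 0 0" --pt "0.1 -0.005 0 0 0 0 0" --pt "0.1 -0.005 0 0 0 0 0" --pt "0.1 -0.005 0 0 0 0 0" --pt "0.1 -0.005 0 0 0 0 0" --pt "0.1 -0.005 0 0 0 0 0" --pt "0.1 -0.005 0 0 0 0 0"

```text
time_s: 16.7
eef_pos: [559.0, -229.8, 110.9]
ee_rot: [-0.0, 0.026, 1.0, 0.0]
force: [-3.8, -0.4, 1.5]
grip_width: 0.501
```

Emit:
play_rows --pt "0.1 -0.005 0 0 0 0 0" --pt "0.1 -0.005 0 0 0 0 0" --pt "0.1 -0.005 0 0 0 0 0" --pt "0.05 0 0 0 0 0 0"

```text
time_s: 17.03
eef_pos: [573.2, -230.4, 110.7]
ee_rot: [0.0, 0.026, 1.0, 0.0]
force: [-2.6, -1.4, -1.6]
grip_width: 0.502
```

Now in smaller steps until the push force rises at the stop.

Emit:
play_rows --pt "0.06 -0.003 0 0 0 0 0" --pt "0.06 -0.003 0 0 0 0 0" --pt "0.06 -0.003 0 0 0 0 0" --pt "0.06 -0.003 0 0 0 0 0"

```text
time_s: 17.37
eef_pos: [582.4, -230.9, 111.0]
ee_rot: [-0.0, 0.026, 1.0, 0.0]
force: [-1.5, 1.0, -0.6]
grip_width: 0.503
```

Emit:
play_rows --pt "0.05 0 0 0 0 0 0" --pt "0.05 0 0 0 0 0 0" --pt "0 0 0 0 0 0 0"

```text
time_s: 17.62
eef_pos: [586.7, -231.0, 111.1]
ee_rot: [0.0, 0.026, 1.0, -0.0]
force: [-0.9, 0.2, -0.9]
grip_width: 0.503
```

```bash
python3 cr.py c2
```

```text
[ 586.68222403 -230.96047823  111.13922985] [-0.86375571  0.1991306  -0.87423858]
top wall tops 68 z 127.2 x 2/98% [629.9 679.5] y [-304.5 -165.9]
scene wall tops 47 z 125.7 x 2/98% [579.5 678.1] y [-307.3 -200.8]
scene cap 8 [ 580.  -187.   173.2]
scene cap 26 [ 616.6 -277.8  172. ]
wrist wall tops 3586 z 127.3 x 2/98% [574.1 627.5] y [-286.9 -173.4]
wrist cap 2614 [ 588.4 -184.4  170.4]
wrist cap 76 [ 575.3 -207.4  169.4]
wrist cap 2823 [ 582.1 -275.3  170.3]
```

Emit:
play_rows --pt "0.05 0 0 0 0 0 0" --pt "0.05 0 0 0 0 0 0" --pt "0 0 0 0 0 0 0"

```text
time_s: 18.02
eef_pos: [588.4, -230.7, 111.3]
ee_rot: [-0.003, 0.026, 1.0, 0.001]
force: [-15.6, 2.2, 9.1]
grip_width: 0.498
```

Emit:
play_rows --pt "0.05 0 0 0 0 0 0" --pt "0.05 0 0 0 0 0 0" --pt "0 0 0 0 0 0 0"

```text
time_s: 18.27
eef_pos: [588.8, -230.4, 111.3]
ee_rot: [-0.008, 0.026, 1.0, 0.002]
force: [-38.5, 6.6, 18.6]
grip_width: 0.502
```

The crate is hard against the stop: TCP is at 588.5, where I predicted 589, and the force has jumped. Backing off and rising to check.

Emit:
play_rows --pt "-0.15 0.005 0 0 0 0 0" --pt "-0.2 0.01 0 0 0 0 0" --pt "-0.6 0.03 0 0 0 0 0" --pt "-0.9 0.04 0 0 0 0 0" --pt "-0.9 0.04 0 0 0 0 0" --pt "-0.9 0.04 0.3 0 0 0 0" --pt "-0.5 0 0.8 0 0 0 0" --pt "0 0 0.9 0 0 0 0"

```text
time_s: 18.93
eef_pos: [424.9, -223.5, 191.0]
ee_rot: [-0.002, 0.027, 1.0, 0.001]
force: [0.8, 0.1, 0.1]
grip_width: 0.5
```

Emit:
play_rows --pt "0 0 0.9 0 0 0 0" --pt "0 0 0.9 0 0 0 0" --pt "0 0 0.9 0 0 0 0" --pt "0 0 0.7 0 0 0 0" --pt "0 0 0 0 0 0 0" --pt "0 0 0 0 0 0 0"

```text
time_s: 19.43
eef_pos: [428.7, -224.6, 328.3]
ee_rot: [0.001, 0.026, 1.0, -0.001]
force: [0.0, 0.2, -0.6]
grip_width: 0.5
```

```bash
sed -i 's/<680/<700/g' cr.py; python3 cr.py c3; python3 lv.py l4 | grep -E "plat|deck"
python3 - <<'E'
import cv2
a=cv2.imread('pics/c3w.png');b=cv2.resize(cv2.imread('pics/c3s.png')[200:320,190:350],(512,384));cv2.imwrite('pics/fin.png',cv2.resize(cv2.hconcat([a,b]),(800,300)))
E
```

```text
[ 428.6849942  -224.55994895  328.30680467] [ 0.04828474  0.17619039 -0.57989282]
top wall tops 323 z 126.7 x 2/98% [595.  689.6] y [-304.  -163.4]
top cap 21 [ 624.2 -186.1  173. ]
top cap 17 [ 622.1 -235.4  171.8]
top cap 23 [ 615.6 -277.5  171.7]
scene wall tops 162 z 126.7 x 2/98% [601.8 697.8] y [-310.  -164.5]
scene cap 16 [ 630.1 -190.6  171.9]
scene cap 18 [ 628.2 -237.3  172.3]
scene cap 18 [ 619.6 -279.9  172.3]
wrist wall tops 1806 z 126.1 x 2/98% [596.4 681.5] y [-300.6 -164.4]
wrist cap 190 [ 625.8 -185.8  171.7]
wrist cap 192 [ 625.2 -233.7  171.8]
wrist cap 200 [ 617.7 -275.8  171.9]
wrist deck 1 z med 99.92 std 0.0
wrist platform near strip 455 z med 92.57 std 1.2
wrist platform y side 294 z med 92.77 std 2.6
scene platform near strip 47 z med 91.44 std 2.7
scene platform y side 53 z med 95.82 std 3.7
top deck 21 z med 98.73 std 1.2
top platform near strip 17 z med 94.17 std 3.1
top platform y side 75 z med 95.43 std 4.3
```

View pics/fin.png

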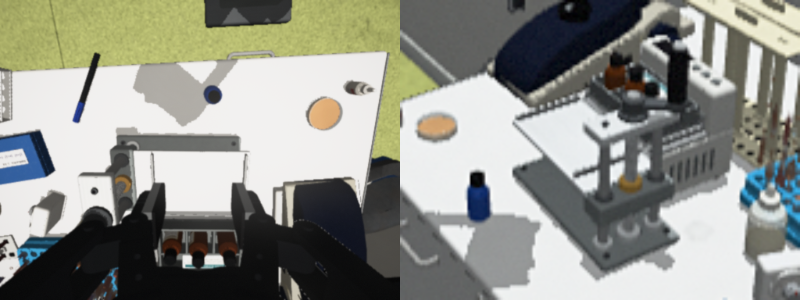

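```bash
python3 -c "
from rig import order,sensors
print(order.finish_job(), sensors.sense()['time_s'])"
```

```text
the job is handed in; nothing more can be done
the job is handed in; nothing more can be done
```

I handed the job in at about 19.5 s of arm time; handing in reports no verdict, so what follows is from my own checks.

- **Bottle:** I gripped the amber bottle by its cap, lowered it into the empty cell until it touched the floor, and let go. The blue look-alike was not touched.
- **Lift:** I wound the crank about 649° while holding the sleeve. After release the wrist camera put the platform at 92.5 mm and the deck at 92.1 mm.
- **Crate:** I slid it about 113 mm along the platform onto the deck. The push force rose to about 38 N at the stop, at the position I had predicted, and then I backed the arm clear.

**Final views:**
- **Bottles:** all three are upright in their cells, with caps at 171.8 mm.
- **Crate height:** wall tops read 126–127 mm against an expected 128, so the crate is flat within camera error.
- **Platform:** the wrist camera puts it about 0.5 mm above the deck. The scene and top views of its near edge gave 91.4 and 94.2 mm from only a few noisy points, so I relied on the wrist camera.
- **Other items:** the petri dish, dropper and squeeze bottle look unmoved in the pictures, but I did not re-measure them.

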